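Strip a press-pack rectifier stack into its parts carriers

TASK

The nuts are already off this clamped rectifier stack: take it apart from the top down and lay each part flat and the right way up in the grey carrier whose recess is cut for it - the steel clamp bar in the long narrow trough, the spring cup in the small round recess, the ceramic rectifier in the large round recess, and the copper contact plate in the wide rectangular one. The clamp bar comes straight up off its two studs; keep the ceramic rectifier level and do not drop it, and do not disturb the single black capacitor standing next to the stack. When you finish, every part lies released and at rest on the floor of its own recess.

Things in the scene. Friction and masses are not known exactly. Their poses are not given: they have to be found in the camera images.
- cooler: Aluminium finned heatsink, fixed, 110 mm (x) by 170 mm (y), flat top face 32 mm above the bench. Two threaded steel studs, 8 mm thick, stand on it at y = -70 and +70 mm and end 108 mm above the bench. The four parts are stacked on its middle, centred on its origin and turned with it: copper plate, ceramic rectifier, spring cup, clamp bar. Nothing is fastened. Origin: middle of its underside, z up. Tool jaws fit best closing along its x, square to the line of the studs.
- yoke: Top of the stack: bare steel clamp bar (yoke), 24 mm (x) by 164 mm (y) by 14 mm high, a small hexagonal boss 5 mm high and 15 mm wide on the middle of its top. Two 13 mm holes at y = -70 and +70 mm lie loosely over the studs, which stick up 6 mm above it. About 0.28 kg. Origin: middle of its underside, z up; at the start 88 mm above the bench.
- spring_cup: Second from top: round dark steel disc-spring cup, 44 mm diameter, 22 mm high (a bright button 26 mm wide stands 2.5 mm above the rim, included). About 0.15 kg. Origin: middle of its underside, z up along its axis; at the start 66 mm above the bench.
- capsule: Third: disc-shaped rectifier, ribbed white ceramic between metal flanges, 58 mm diameter, 24 mm high. About 0.22 kg. Origin: middle of its underside, z up along its axis; at the start 42 mm above the bench.
- contact_plate: Bottom of the stack: copper plate 40 mm (x) by 100 mm (y) by 10 mm thick, with an upturned terminal tab (8 mm thick, standing 35 mm above the plate's underside) at its +y end. It lies between the studs. About 0.30 kg. Origin: middle of the underside of the 100 mm plate, z up; at the start 32 mm above the bench. Grip across the 40 mm width at the middle. Either end may point either way in its carrier.
- yoke_carrier: Carrier for the clamp bar: long narrow trough 40 mm (x) by 180 mm (y), walls 10 mm thick, the long walls broken by a 64 mm wide finger gap at the middle. Fixed: it does not slide. Grey plastic block, floor of the recess 6 mm above the bench, rim 14 mm above the bench. Origin: middle of its underside, z up. 
- cup_carrier: Carrier for the spring cup: block 90 mm square with a round recess of 60 mm diameter in the middle. Fixed: it does not slide. Grey plastic block, floor of the recess 6 mm above the bench, rim 14 mm above the bench. Origin: middle of its underside, z up. 
- capsule_carrier: Carrier for the ceramic rectifier: block 100 mm square with a round recess of 74 mm diameter in the middle. Fixed: it does not slide. Grey plastic block, floor of the recess 6 mm above the bench, rim 14 mm above the bench. Origin: middle of its underside, z up. 
- plate_carrier: Carrier for the copper plate: wide rectangular recess 56 mm (x) by 116 mm (y), walls 12 mm thick, the long walls broken by a 64 mm wide finger gap at the middle. Fixed: it does not slide. Grey plastic block, floor of the recess 6 mm above the bench, rim 14 mm above the bench. Origin: middle of its underside, z up. 
- capacitor: Bystander: black cylindrical capacitor, 30 mm diameter, 48 mm tall, standing loose and alone just beyond the stack (a pair like it stands farther off, by the multimeter). Origin: middle of its underside, z up.

How it is judged:
By the outcome, as a careful person would: the job done as asked, in the order asked, and still so for the second after the job is handed in, with the robot touching nothing.
It also fails if it takes over 118 s, if anything falls off the work surface, if the arm or the gripper's body presses on something with over 40 N, if the wrist force passes 120 N, or if a joint passes its speed limit or range.

ROBOT

A 6-joint arm with a two-finger parallel gripper is mounted at the origin on a cart in front of the work surface, level with it; the furniture and walls round the work are solid. World frame = base frame: x ahead of the robot, y to its left, z up, the work surface at z = 0. Lengths are in m, angles in rad, forces in N, time in s.
With the tool pointing down it reaches from about 0.275 to 0.825 m from the base axis. Payload 5.2 kg.
Tool frame: the origin (TCP) lies on the centre line of the jaws, within the pads' length; the fingertips stand 19 mm ahead of it and the grasp point (between the pads) is the TCP; z points along the fingers, y is the line along which they close (so a half turn about z gives the same grasp; the last joint's range is limited). The gripper opens to 93 mm and grips with 3 to 60 N. Pads are 15 mm wide; open, the fingers measure 128 mm over their backs; the gripper's body (75 mm by 188 mm) begins 65 mm behind the grasp point.
Start: joints at [-1.304, 0.259, 1.535, -0, 1.348, -0.203], TCP at [0.249, -0.49, 0.215] pointing down, gripper open.
Joint ranges: [-3.14, 3.14], [-0.91, 2.08], [0.19, 2.58], [-1.22, 4.36], [0.22, 2.71], [-3.12, 3.12]. Speed limits (rad/s): [2.57, 2.57, 3.14, 3.14, 3.14, 3.14].

INTERFACE

Orientations are given as a unit quaternion [w, x, y, z].
In Python, from station import bot gives the robot as it stands.
- The arm moves only by the tool arm_command, never from a script. Its argument "steps" is a list of rows, each an object with "translation": the shift along the world's x, y, z in mm, a list of three; "rotation": the turn, a rotation vector about the world's x, y, z in rad, a list of three. A call has 1 to 10 rows; each row shifts and turns the commanded pose from where the row before left it; what a row does not reach is not made up. A row lasts 1/10 s, in which the tool goes at most 50 mm and 8.59 degrees, less where a joint would pass 70% of its speed; a pose out of reach is approached as far as the arm can. A call is refused whole if a number of a shift passes 50 or a number of a turn 0.15, either way. A call with a gripper value outside its range is refused whole. "grip" is the opening, from 0 (shut) to 1 (fully open), set as the call begins (left out, the last holds). The fingers move at their own pace and stop on an object; "squeeze" is the grip in N (left out, the last holds). Time passes only in rows, so rows that do not move let the fingers close. It gives the time, the measured TCP pose, the force, the opening and the grip force at its end, in the units of the state.
- bot.get_state(): the state, without advancing time (a new reading comes with each control period).
- bot.capture(name): name is "side" or "top" or "wrist"; returns a dict with "img" (384x512x3 uint8, red, green, blue), "K" (3x3 intrinsics, pixels), "rvec" (rotation vector, rad) and "tvec" (3), from world to camera coordinates, as OpenCV has them; the wrist camera has in their place "hand_eye" (4x4, takes a point from camera to tool coordinates, whose origin is the TCP and whose axes are the flange's). Camera axes: x right, y down, z forward; pixel columns grow to the right and rows downward; lengths in m; the calibration is good to about 2 mm. A picture is of the moment at which its call begins: read the wrist's pose just before it. There is no depth.
- bot.close_job(): hands the job in; it is judged then, once.
The state is a dict: "time": time; "joint_pos": joint angles; "dq": joint speeds; "tau": joint torques, N m; "ee_pos": TCP position; "tcp_rot": TCP orientation; "force": force on the tool from outside, world axes, zero at the start; "torque": the same for the moment, N m; "opening": finger opening in m; "gripper_force": force on a finger pad.
Only numpy, scipy, OpenCV 4.12 (cv2) and the standard library are available. Lean on these libraries where they do the work, as an engineer would, in place of code of your own. Each camera call takes 0.05 s, during which the arm holds its last target. There are 200 camera calls.

## Working session

There is one attempt and no reset: what is moved stays moved. The work goes in short steps, Python scripts to look and compute and a tool call to move; the robot and the scene stay as the last step left them, time stands still between calls to the robot, and variables do not carry over. Pictures are saved under pics/ and viewed, at most 14 in all, crops included, and the job is handed in when it is done.

Besides the shell and the picture viewer there is one more tool, called after "Emit:" as name(argument=value, ...), one argument or row to a line, values as JSON. arm_command: Moves the arm, as the interface text tells. Its arguments: {"type":"object","properties":{"steps":{"type":"array"},"grip":{"type":"number"},"squeeze":{"type":"number"}},"required":["steps"]}

```bash
mkdir -p pics; ls
python3 - <<'E'
from station import bot
import cv2,numpy as np
print(bot.get_state())
for n in ("top","side"):
    c=bot.capture(n); cv2.imwrite(f"pics/{n}0.png",c["img"][:,:,::-1]); np.savez(f"{n}0.npz",**c)
    R=cv2.Rodrigues(np.array(c["rvec"]))[0]; print(n,c["K"],-R.T@np.array(c["tvec"]).ravel(),R[2])
E
```

```text
pics
{'time': 0.0, 'joint_pos': array([-1.30378000e+00,  2.59343774e-01,  1.53604810e+00,  2.49874136e-07,
        1.34797902e+00, -2.02808883e-01]), 'dq': array([ 0.00017598,  0.00176369, -0.00024466,  0.00115305,  0.00062371,
       -0.00044116]), 'tau': array([ 2.69884687e-03, -4.37303996e+01, -2.84001106e+01,  7.21529871e-02,
        4.11075039e-02, -1.36786180e-04]), 'ee_pos': array([ 0.24887556, -0.48987546,  0.21443132]), 'tcp_rot': array([-8.88666068e-04,  9.72534309e-01,  2.32757874e-01, -2.84174083e-05]), 'force': array([-1.13928996, -0.28239818,  0.05862007]), 'torque': array([ 0.02662405, -0.01848592, -0.03255734]), 'gripper_force': 0.0, 'opening': 0.09323591085111906}
top [[375.17658481   0.         251.26898047]
 [  0.         375.17658481 192.82390637]
 [  0.           0.           1.        ]] [ 0.40659701 -0.01180807  1.01011326] [ 0.14245186 -0.01216018 -0.98972703]
side [[404.6179687    0.         255.04401583]
 [  0.         404.6179687  192.46659656]
 [  0.           0.           1.        ]] [0.08342227 0.81160301 0.51162639] [ 0.42880798 -0.80992563 -0.4001802 ]
```

View pics/top0.png

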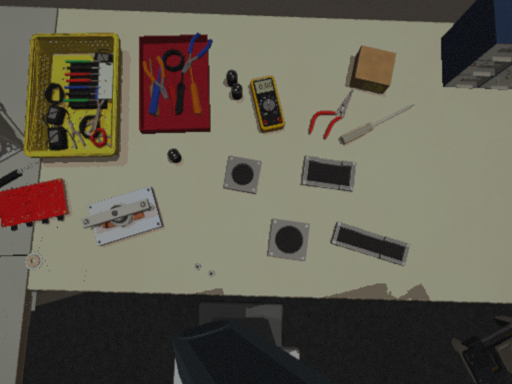

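View pics/side0.png

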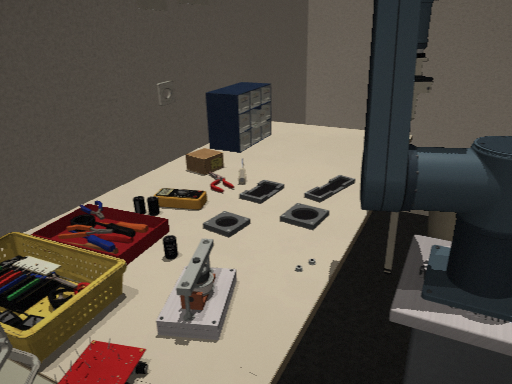

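The top view shows the stack near (120,214), the capacitor at (174,156), and the carriers: cup (242,174), capsule (289,240), plate (329,173) and yoke (370,244).

```bash
cat > h.py <<'E'
import cv2,numpy as np
from station import bot
def fixed(c):
    R=cv2.Rodrigues(np.array(c["rvec"]))[0]; return c["K"],R,np.array(c["tvec"]).ravel()
def wrist(c,s):
    w,x,y,z=s["tcp_rot"]; from scipy.spatial.transform import Rotation as Ro
    Rt=Ro.from_quat([x,y,z,w]).as_matrix(); H=np.array(c["hand_eye"])
    Rc=Rt@H[:3,:3]; p=Rt@H[:3,3]+s["ee_pos"]
    return c["K"],Rc.T,-Rc.T@p
def ray(cam,px,z):
    K,R,t=cam; px=np.atleast_2d(np.float64(px))
    d=(R.T@np.linalg.inv(K)@np.c_[px,np.ones(len(px))].T).T
    o=-R.T@t; return (o+d*((z-o[2])/d[:,2])[:,None])[:,:2]
def proj(cam,P):
    K,R,t=cam; q=(R@np.atleast_2d(P).T).T+t; q=(K@q.T).T; return q[:,:2]/q[:,2:]
def rect(P):
    r=cv2.minAreaRect(np.float32(P*1000)); b=cv2.boxPoints(r)
    e=[b[1]-b[0],b[2]-b[1]]; l=max(e,key=np.linalg.norm)
    return np.round(r[0],1),np.round(sorted(r[1]),1),round(np.degrees(np.arctan2(l[1],l[0]))%180,1)
E
python3 - <<'E'
from h import *
c=dict(np.load("top0.npz")); cam=fixed(c); im=c["img"]
hsv=cv2.cvtColor(im,cv2.COLOR_RGB2HSV)
print("bench",hsv[260,150],"grey",hsv[160,231],"cooler",hsv[200,150],hsv[213,118])
big=cv2.cvtColor(cv2.resize(im,None,fx=4,fy=4,interpolation=cv2.INTER_CUBIC),cv2.COLOR_RGB2HSV)
bench=hsv[260,150]
m=((big[:,:,1]<bench[1]*0.55)|(big[:,:,2]<bench[2]*0.6)).astype(np.uint8)*255
for n,(x,y),z in (("cup",(242,174),.014),("caps",(289,240),.014),("plate",(329,173),.014),("yoke",(370,244),.014),("cap",(174,156),.0),("cooler",(140,214),.032)):
    k,lab=cv2.connectedComponents(m); l=lab[y*4,x*4]
    if l==0: print(n,"none"); continue
    ct=max(cv2.findContours((lab==l).astype(np.uint8),0,1)[0],key=cv2.contourArea)[:,0]/4.-.375
    print(n,rect(ray(cam,ct,z)), ct.min(0),ct.max(0))
cr=cv2.resize(im[170:260,60:190],None,fx=6,fy=6,interpolation=cv2.INTER_CUBIC); cv2.imwrite("pics/topcrop.png",cr[:,:,::-1])
E
```

```text
bench [ 30  37 144] grey [ 25  14 106] cooler [108  20 155] [ 27  17 132]
cup (array([599.7,   3. ]), array([86.7, 91.2]), np.float32(171.4)) [223.375 155.875] [260.375 193.125]
caps (array([ 429.6, -124.3]), array([ 97.5, 101.5]), np.float32(83.6)) [267.125 218.875] [308.625 260.125]
plate (array([ 610.4, -230.3]), array([ 82.1, 143.4]), np.float32(84.0)) [300.375 156.125] [355.125 190.875]
yoke (array([ 424.8, -340.5]), array([ 61.7, 203.2]), np.float32(74.4)) [330.125 221.875] [408.875 264.875]
cap (array([647.9, 191.6]), array([32.9, 44.1]), np.float32(37.0)) [167.125 148.375] [180.875 162.625]
cooler none
```

View pics/topcrop.png

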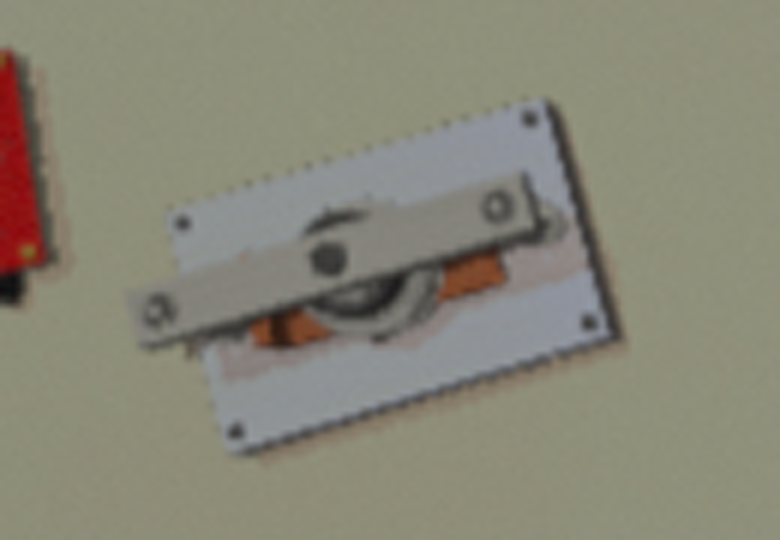

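The crop shows the stud tops at (498,207) and (160,310), the boss at (330,258), and the copper tab at the left (+y) end, around (283,330).

Run:
```python
from h import *
c=dict(np.load("top0.npz")); cam=fixed(c)
f=lambda p:(np.array(p)+.5)/6-.5+[60,170]
s=ray(cam,f([[498,207],[160,310]]),.108);print("studs",s,s.mean(0),np.linalg.norm(s[0]-s[1]),np.degrees(np.arctan2(*(s[1]-s[0])[::-1])))
print("boss",ray(cam,f([[330,258]]),.107))
k=ray(cam,f([[550,100],[615,337],[235,450],[172,210]]),.032);print("cooler",k,k.mean(0))
print("capacitor top",ray(cam,[[173.5,154]],.048))
```

```text
studs [[0.50073826 0.23786122]
 [0.45541692 0.36868162]] [0.47807759 0.30327142] 0.13844854520592806 109.10810073982184
boss [[0.47826769 0.30353255]]
cooler [[0.55646047 0.23954675]
 [0.4538665  0.20465076]
 [0.40080806 0.36343199]
 [0.5029522  0.39953476]] [0.4785218  0.30179107]
capacitor top [[0.64133792 0.18314823]]
```

Emit:
arm_command(
  steps=[
    {"translation":[10,39,8],"rotation":[0,0,0.07]},
    {"translation":[12,40,5],"rotation":[0,0,0.072]},
    {"translation":[12,40,5],"rotation":[0,0,0.072]},
    {"translation":[12,40,5],"rotation":[0,0,0.072]},
    {"translation":[12,40,5],"rotation":[0,0,0.072]},
    {"translation":[12,40,5],"rotation":[0,0,0.072]},
    {"translation":[12,40,5],"rotation":[0,0,0.072]},
    {"translation":[12,40,5],"rotation":[0,0,0.072]},
    {"translation":[12,40,5],"rotation":[0,0,0.072]},
    {"translation":[12,40,5],"rotation":[0,0,0.072]},
  ],
)

```text
time: 1.1
ee_pos: [0.3669, -0.0897, 0.2683]
tcp_rot: [-0.0, 0.828, 0.561, 0.0]
force: [0.5, -0.0, 1.0]
opening: 0.093
gripper_force: 0.0
```

Emit:
arm_command(
  steps=[
    {"translation":[12,40,4],"rotation":[0,0,0.072]},
    {"translation":[12,40,4],"rotation":[0,0,0.072]},
    {"translation":[12,40,4],"rotation":[0,0,0.072]},
    {"translation":[12,40,4],"rotation":[0,0,0.072]},
    {"translation":[12,40,4],"rotation":[0,0,0.072]},
    {"translation":[12,40,4],"rotation":[0,0,0.072]},
    {"translation":[12,40,4],"rotation":[0,0,0.072]},
    {"translation":[12,40,4],"rotation":[0,0,0.072]},
    {"translation":[12,30,4],"rotation":[0,0,0.072]},
    {"translation":[0,0,0],"rotation":[0,0,0]},
  ],
)

```text
time: 2.1
ee_pos: [0.4756, 0.2619, 0.3036]
tcp_rot: [-0.001, 0.605, 0.796, 0.0]
force: [1.5, -0.3, -0.6]
opening: 0.0929
gripper_force: 0.0
```

```bash
cat > look.py <<'E'
from h import *
import sys,pickle
n=sys.argv[1]
s=bot.get_state(); c=bot.capture("wrist"); pickle.dump((s,c),open(n+".pkl","wb"))
cv2.imwrite(f"pics/{n}.png",c["img"][:,:,::-1])
x=s["tcp_rot"]; a=2*np.arctan2(x[2],x[1]); print(s["time"],np.round(s["ee_pos"]*1000,1),"quat",np.round(x,4),"yawY",round((np.degrees(a)-90),2),s["opening"],np.round(s["force"],1),s["gripper_force"])
E
python3 look.py w1
```

```text
2.1 [475.6 261.9 303.6] quat [-5.000e-04  6.054e-01  7.959e-01  3.000e-04] yawY 15.49 0.09286162218490572 [ 1.5 -0.3 -0.6] 0.0
```

View pics/w1.png

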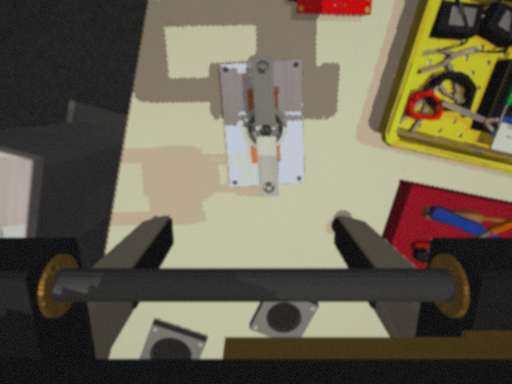

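The wrist view shows the stud tops at (263,67) and (268,187), and the boss at about (265,126).

Run:
```python
from h import *; import pickle
s,c=pickle.load(open("w1.pkl","rb")); cam=wrist(c,s)
p=ray(cam,[[263,67],[268,187]],.108);print(p,p.mean(0),np.linalg.norm(p[0]-p[1]),np.degrees(np.arctan2(*(p[0]-p[1])[::-1])))
print(ray(cam,[[221,64],[302,60],[304,184],[232,187]],.032), ray(cam,[[342,215]],.048))
print(np.round(c["hand_eye"],3))
cr=cv2.resize(c["img"][40:200,200:330],None,fx=3.7,fy=3.7,interpolation=cv2.INTER_CUBIC);cv2.imwrite("pics/w1c.png",cr[:,:,::-1])
```

```text
[[0.45598782 0.37150376]
 [0.49927424 0.24158601]] [0.47763103 0.30654489] 0.13693917100010175 108.42721227707594
[[0.40092529 0.36903483]
 [0.50319203 0.40241661]
 [0.55758841 0.24160882]
 [0.45721529 0.20914274]] [[0.62105533 0.21536653]]
[[-0.001 -0.967 -0.253  0.07 ]
 [ 1.    -0.001 -0.001  0.   ]
 [ 0.001 -0.253  0.967 -0.168]
 [ 0.     0.     0.     1.   ]]
```

View pics/w1c.png

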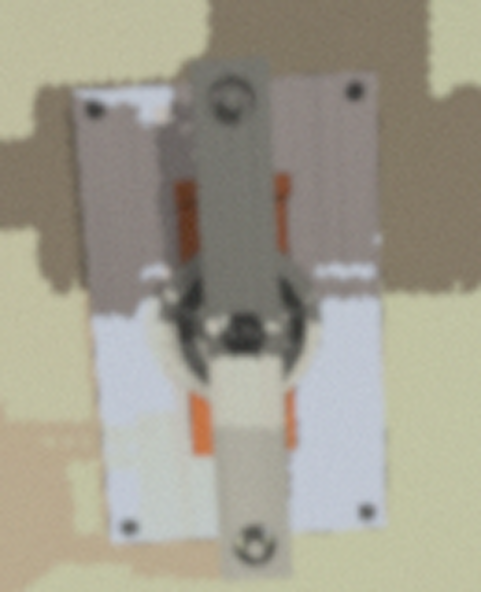

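The crop confirms the layout. The bar is square over the stack, with its centre at about (478, 304.5) mm and yaw 18.8°.

Emit:
arm_command(
  steps=[
    {"translation":[1,20,0],"rotation":[0,0,0.03]},
    {"translation":[1.4,22.6,0],"rotation":[0,0,0.028]},
    {"translation":[0,0,-20],"rotation":[0,0,0]},
    {"translation":[0,0,-25],"rotation":[0,0,0]},
    {"translation":[0,0,-25],"rotation":[0,0,0]},
    {"translation":[0,0,-25],"rotation":[0,0,0]},
    {"translation":[0,0,-25],"rotation":[0,0,0]},
    {"translation":[0,0,-15],"rotation":[0,0,0]},
    {"translation":[0,0,0],"rotation":[0,0,0]},
    {"translation":[0,0,0],"rotation":[0,0,0]},
  ],
)

```text
time: 3.15
ee_pos: [0.4774, 0.3002, 0.1695]
tcp_rot: [-0.0, 0.585, 0.811, -0.0]
force: [-0.2, 0.5, -0.1]
opening: 0.0929
gripper_force: 0.0
```

```bash
python3 look.py w2
```

```text
3.15 [477.4 300.2 169.5] quat [-1.000e-04  5.848e-01  8.112e-01 -3.000e-04] yawY 18.42 0.09285389574871371 [-0.2  0.5 -0.1] 0.0
```

View pics/w2.png

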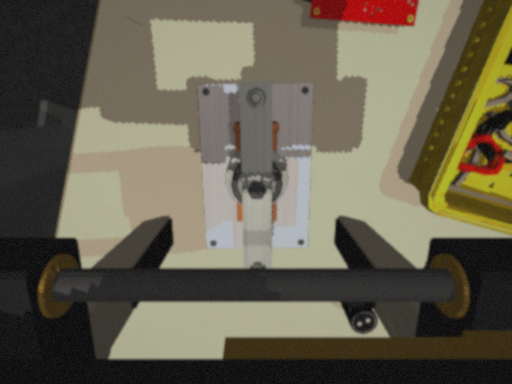

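The bar is centred between the fingers, with the far stud at (256,97) and the boss at (257,187). The capacitor is clear at (362,320).

Run:
```python
from h import *; import pickle
s,c=pickle.load(open("w2.pkl","rb")); cam=wrist(c,s)
print(ray(cam,[[256,97],[258,267]],.108),ray(cam,[[257,188]],.107),ray(cam,[[362,320]],.048))
k=ray(cam,[[201,85],[312,83],[308,247],[207,247]],.032);print(k,k.mean(0))
# tcp axis projected at z .107
print(proj(cam,[s["ee_pos"][0],s["ee_pos"][1],.107]))
```

```text
[[0.45510546 0.37256885]
 [0.49925818 0.24576029]] [[0.47720492 0.30895419]] [[0.63845185 0.18918593]]
[[0.40258082 0.36841481]
 [0.5008153  0.40291018]
 [0.55713088 0.245163  ]
 [0.45422013 0.21089641]] [0.47868678 0.3068461 ]
[[253.6267711  198.38638472]]
```

Emit:
arm_command(
  steps=[
    {"translation":[0.5,6,0],"rotation":[0,0,0.008]},
    {"translation":[0,0,-15],"rotation":[0,0,0]},
    {"translation":[0,0,-15],"rotation":[0,0,0]},
    {"translation":[0,0,-12],"rotation":[0,0,0]},
    {"translation":[0,0,-10],"rotation":[0,0,0]},
    {"translation":[0,0,-6],"rotation":[0,0,0]},
    {"translation":[0,0,-3],"rotation":[0,0,0]},
    {"translation":[0,0,0],"rotation":[0,0,0]},
    {"translation":[0,0,0],"rotation":[0,0,0]},
  ],
)

```text
time: 4.1
ee_pos: [0.4782, 0.3073, 0.1087]
tcp_rot: [0.0, 0.581, 0.814, 0.0]
force: [-0.6, -0.2, 0.2]
opening: 0.0927
gripper_force: 0.0
```

Emit:
arm_command(
  steps=[
    {"translation":[0,0,0],"rotation":[0,0,0]},
    {"translation":[0,0,0],"rotation":[0,0,0]},
    {"translation":[0,0,0],"rotation":[0,0,0]},
    {"translation":[0,0,0],"rotation":[0,0,0]},
    {"translation":[0,0,0],"rotation":[0,0,0]},
    {"translation":[0,0,0],"rotation":[0,0,0]},
    {"translation":[0,0,0],"rotation":[0,0,0]},
    {"translation":[0,0,0],"rotation":[0,0,0]},
    {"translation":[0,0,0],"rotation":[0,0,0]},
    {"translation":[0,0,0],"rotation":[0,0,0]},
  ],
  grip=0.2,
  squeeze=30,
)

```text
time: 5.1
ee_pos: [0.4779, 0.3072, 0.1082]
tcp_rot: [-0.0, 0.581, 0.814, -0.0]
force: [0.3, -0.4, -0.7]
opening: 0.0197
gripper_force: 0.0
```

```bash
python3 look.py w3;  python3 - <<'E'
import cv2,sys
from h import *
c=bot.capture("side"); np.savez("side1.npz",**c)
a=cv2.imread("pics/w3.png"); b=cv2.resize(c["img"][190:350,130:290,::-1],(384,384),interpolation=cv2.INTER_CUBIC)
cv2.imwrite("pics/w3s.png",cv2.resize(np.hstack([a,b]),(800,343)))
E
```

```text
5.1 [477.9 307.2 108.2] quat [-0.      0.581   0.8139 -0.    ] yawY 18.96 0.019652461042361725 [ 0.3 -0.4 -0.7] 0.0
```

View pics/w3s.png

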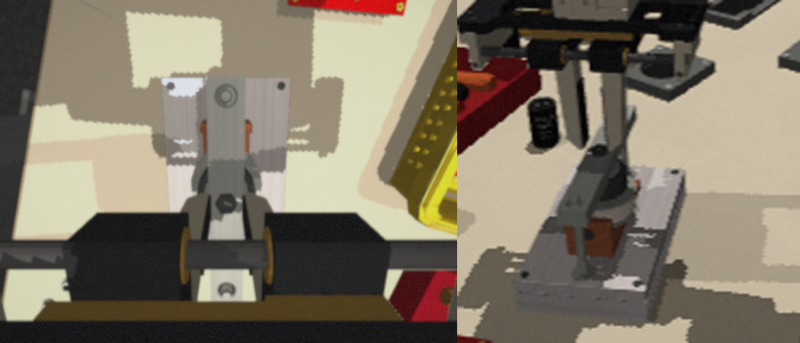

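Emit:
arm_command(
  steps=[
    {"translation":[0,0,0],"rotation":[0,0,0]},
    {"translation":[0,0,0],"rotation":[0,0,0]},
    {"translation":[0,0,0],"rotation":[0,0,0]},
    {"translation":[0,0,0],"rotation":[0,0,0]},
    {"translation":[0,0,0],"rotation":[0,0,0]},
  ],
  grip=0.1,
  squeeze=30,
)

```text
time: 5.7
ee_pos: [0.4779, 0.3072, 0.1083]
tcp_rot: [-0.0, 0.581, 0.814, -0.0]
force: [0.6, -0.6, -0.1]
opening: 0.0093
gripper_force: 0.0
```

```bash
python3 look.py w4;  python3 - <<'E'
from h import *
c=bot.capture("side"); cam=fixed(c); im=c["img"].copy()
p=np.array([.4779,.3072]);u=np.array([np.cos(.331),np.sin(.331)])
q=[np.r_[p,.108],np.r_[p,.089],np.r_[p,.107]]+[np.r_[p+s*.012*u,z] for s in(1,-1) for z in (.088,.102)]
x0,y0,f=150,200,6
Q=(proj(cam,np.array(q))-[x0,y0])*f+f/2
b=cv2.resize(im[y0:y0+95,x0:x0+85],None,fx=f,fy=f,interpolation=cv2.INTER_CUBIC)
print(Q)
for k,(x,y) in enumerate(Q): cv2.circle(b,(int(x),int(y)),3,(255,0,0) if k<3 else (0,255,0),-1)
a=cv2.imread("pics/w4.png")[150:340,150:360]; a=cv2.resize(a,(280,253))
o=np.zeros((570,800,3),np.uint8); o[:,:510]=b[:,:,::-1]; o[:253,515:795]=a
cv2.imwrite("pics/w4s.png",o)
E
```

```text
5.7 [477.9 307.2 108.3] quat [-0.      0.581   0.8139 -0.    ] yawY 18.96 0.009340511194124247 [ 0.6 -0.6 -0.1] 0.0
[[274.41458563 354.39807935]
 [279.65899257 406.94117519]
 [274.69329529 357.1904387 ]
 [242.25750132 407.31017061]
 [238.1326598  368.81099805]
 [317.77922079 412.05463294]
 [314.20718799 373.41366457]]
```

View pics/w4s.png

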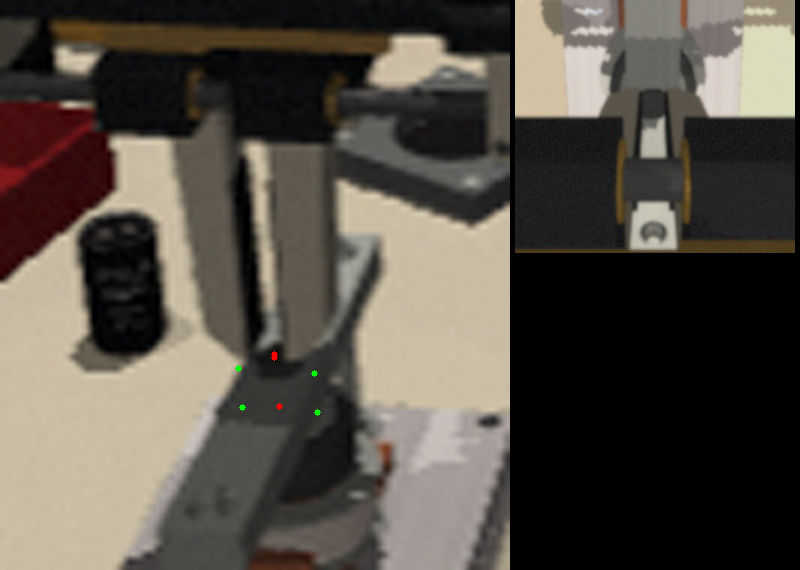

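The side view shows the fingertips at the boss top, about z 107 mm, so they end at the reported TCP and not 19 mm below it. The reported z would then be about 19 mm low. I'll check that against known sizes in the earlier wrist pictures.

Run:
```python
from h import *; import pickle
for n,st,k in (("w1",[[263,67],[268,187]],[[221,64],[302,60],[304,184],[232,187]]),("w2",[[256,97],[258,267]],[[201,85],[312,83],[308,247],[207,247]])):
  s,c=pickle.load(open(n+".pkl","rb"))
  for dz in (0,.01,.019,.025):
    s2=dict(s);s2["ee_pos"]=s["ee_pos"]+[0,0,dz];cam=wrist(c,s2)
    p=ray(cam,st,.108)*1e3; q=ray(cam,k,.032)*1e3
    print(n,dz,np.round(np.linalg.norm(p[0]-p[1]),1),np.round(p.mean(0),1),[np.round(np.linalg.norm(q[i]-q[i-1]),1) for i in range(4)],np.round(q.mean(0),1))
```

```text
w1 0 136.9 [477.6 306.5] [np.float64(169.5), np.float64(107.6), np.float64(169.8), np.float64(105.5)] [479.7 305.6]
w1 0.01 140.7 [478.2 305.9] [np.float64(173.4), np.float64(110.0), np.float64(173.6), np.float64(107.9)] [480.2 305. ]
w1 0.019 144.1 [478.7 305.3] [np.float64(176.8), np.float64(112.2), np.float64(177.1), np.float64(110.1)] [480.7 304.5]
w1 0.025 146.4 [479. 305.] [np.float64(179.2), np.float64(113.7), np.float64(179.4), np.float64(111.5)] [481.  304.2]
w2 0 134.3 [477.2 309.2] [np.float64(165.8), np.float64(104.1), np.float64(167.5), np.float64(108.5)] [478.7 306.8]
w2 0.01 140.1 [478.1 306.6] [np.float64(171.2), np.float64(107.5), np.float64(173.0), np.float64(112.0)] [479.5 304.9]
w2 0.019 145.4 [479.  304.4] [np.float64(176.1), np.float64(110.6), np.float64(177.9), np.float64(115.2)] [480.1 303.1]
w2 0.025 148.9 [479.6 302.9] [np.float64(179.3), np.float64(112.6), np.float64(181.2), np.float64(117.3)] [480.6 301.9]
```

Those picture sizes don't settle the offset, but the side view and the contact-free closing both put the tips at the reported z. I'll treat the reported z as the fingertip height, open, go down 18 mm and watch the force.

Emit:
arm_command(
  steps=[
    {"translation":[0.5,-1.5,0],"rotation":[0,0,0]},
    {"translation":[0,0,0],"rotation":[0,0,0]},
    {"translation":[0,0,0],"rotation":[0,0,0]},
    {"translation":[0,0,0],"rotation":[0,0,0]},
    {"translation":[0,0,0],"rotation":[0,0,0]},
    {"translation":[0,0,0],"rotation":[0,0,0]},
    {"translation":[0,0,-4],"rotation":[0,0,0]},
    {"translation":[0,0,-5],"rotation":[0,0,0]},
    {"translation":[0,0,-5],"rotation":[0,0,0]},
    {"translation":[0,0,-4],"rotation":[0,0,0]},
  ],
  grip=0.6,
)

```text
time: 6.8
ee_pos: [0.4781, 0.3056, 0.0895]
tcp_rot: [-0.0, 0.581, 0.814, -0.0]
force: [-0.7, -0.4, 0.7]
opening: 0.0558
gripper_force: 0.0
```

Emit:
arm_command(
  steps=[
    {"translation":[0,0,0],"rotation":[0,0,0]},
    {"translation":[0,0,0],"rotation":[0,0,0]},
    {"translation":[0,0,0],"rotation":[0,0,0]},
    {"translation":[0,0,0],"rotation":[0,0,0]},
    {"translation":[0,0,0],"rotation":[0,0,0]},
    {"translation":[0,0,0],"rotation":[0,0,0]},
    {"translation":[0,0,0],"rotation":[0,0,0]},
    {"translation":[0,0,0],"rotation":[0,0,0]},
  ],
  grip=0.1,
  squeeze=35,
)

```text
time: 7.6
ee_pos: [0.4784, 0.3057, 0.0904]
tcp_rot: [0.0, 0.581, 0.814, 0.0]
force: [-0.6, -0.7, 2.0]
opening: 0.0237
gripper_force: 35.0
```

Emit:
arm_command(
  steps=[
    {"translation":[0,0,3],"rotation":[0,0,0]},
    {"translation":[0,0,5],"rotation":[0,0,0]},
    {"translation":[0,0,7],"rotation":[0,0,0]},
    {"translation":[0,0,10],"rotation":[0,0,0]},
    {"translation":[0,0,15],"rotation":[0,0,0]},
    {"translation":[0,0,15],"rotation":[0,0,0]},
    {"translation":[0,0,10],"rotation":[0,0,0]},
    {"translation":[0,0,5],"rotation":[0,0,0]},
    {"translation":[0,0,0],"rotation":[0,0,0]},
  ],
)

```text
time: 8.5
ee_pos: [0.4788, 0.3059, 0.1611]
tcp_rot: [0.0, 0.581, 0.814, 0.001]
force: [-0.2, 0.0, -3.2]
opening: 0.0235
gripper_force: 35.0
```

Emit:
arm_command(
  steps=[
    {"translation":[-1,-14,2],"rotation":[0,0,-0.015]},
    {"translation":[-3,-28,2],"rotation":[0,0,-0.03]},
    {"translation":[-3,-36,2],"rotation":[0,0,-0.035]},
    {"translation":[-3,-38,2],"rotation":[0,0,-0.035]},
    {"translation":[-3,-38,2],"rotation":[0,0,-0.035]},
    {"translation":[-3,-38,0],"rotation":[0,0,-0.035]},
    {"translation":[-3,-38,0],"rotation":[0,0,-0.035]},
    {"translation":[-3,-38,0],"rotation":[0,0,-0.035]},
    {"translation":[-3,-38,0],"rotation":[0,0,-0.035]},
    {"translation":[-3,-38,0],"rotation":[0,0,-0.035]},
  ],
)

```text
time: 9.5
ee_pos: [0.449, -0.0402, 0.1697]
tcp_rot: [-0.0, 0.706, 0.708, -0.0]
force: [1.4, -0.1, -4.1]
opening: 0.0232
gripper_force: 35.0
```

Emit:
arm_command(
  steps=[
    {"translation":[-3,-38,0],"rotation":[0,0,-0.035]},
    {"translation":[-3,-38,0],"rotation":[0,0,-0.035]},
    {"translation":[-3,-38,0],"rotation":[0,0,-0.035]},
    {"translation":[-3,-38,0],"rotation":[0,0,-0.035]},
    {"translation":[-3,-38,0],"rotation":[0,0,-0.035]},
    {"translation":[-3,-38,0],"rotation":[0,0,-0.035]},
    {"translation":[-3,-38,0],"rotation":[0,0,-0.035]},
    {"translation":[-2,-22,0],"rotation":[0,0,-0.03]},
    {"translation":[0,-10,0],"rotation":[0,0,-0.01]},
    {"translation":[0,0,0],"rotation":[0,0,0]},
  ],
)

```text
time: 10.5
ee_pos: [0.4265, -0.3371, 0.1695]
tcp_rot: [-0.001, 0.799, 0.601, -0.0]
force: [0.7, -0.6, -3.9]
opening: 0.0232
gripper_force: 35.0
```

```bash
python3 look.py w5
```

```text
10.5 [ 426.5 -337.1  169.5] quat [-7.000e-04  7.992e-01  6.011e-01 -1.000e-04] yawY -16.1 0.02319311541591411 [ 0.7 -0.6 -3.9] 34.99452531337738
```

View pics/w5.png

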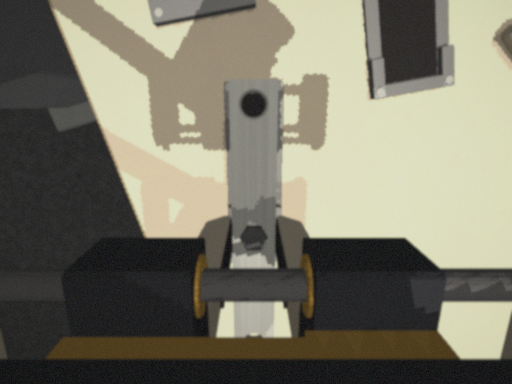

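The bar hangs level and straight in the grip, with its boss at (254,236) and far hole at (253,103). Its trough lies hidden beneath it.

Run:
```python
from h import *; import pickle
s,c=pickle.load(open("w5.pkl","rb"))
for b in (0,.010,.019):
  s2=dict(s);s2["ee_pos"]=s["ee_pos"]+[0,0,b];cam=wrist(c,s2)
  under=s["ee_pos"][2]-.0024
  P=ray(cam,[[254,236]],under+.019)*1e3; Q=ray(cam,[[253,103]],under+.014)*1e3
  print(b,P,Q,np.linalg.norm(P-Q), np.degrees(np.arctan2(*(Q-P)[0][::-1])))
  print("  plate carrier near corners",ray(cam,[[374,97],[453,83]],.014)*1e3)
```

```text
0 [[ 427.49466576 -333.93947442]] [[ 445.82961114 -268.71429728]] 67.75318409059831 74.29920629282296
  plate carrier near corners [[ 563.68445685 -295.79628762]
 [ 641.27474021 -304.37313427]]
0.01 [[ 426.26625538 -338.18080859]] [[ 445.81259753 -268.65029137]] 72.22570398432549 74.29832355449471
  plate carrier near corners [[ 567.31893023 -296.6024017 ]
 [ 647.30740144 -305.44434455]]
0.019 [[ 425.16068605 -341.99800934]] [[ 445.79728528 -268.59268605]] 76.25097190170457 74.29761762907674
  plate carrier near corners [[ 570.58995628 -297.32790438]
 [ 652.73679654 -306.4084338 ]]
```

Emit:
arm_command(
  steps=[
    {"translation":[-2,-4,-5],"rotation":[0,0,0]},
    {"translation":[0,0,-15],"rotation":[0,0,0]},
    {"translation":[0,0,-22],"rotation":[0,0,0]},
    {"translation":[0,0,-25],"rotation":[0,0,0]},
    {"translation":[0,0,-25],"rotation":[0,0,0]},
    {"translation":[0,0,-20],"rotation":[0,0,0]},
    {"translation":[0,0,-15],"rotation":[0,0,0]},
    {"translation":[0,0,-7],"rotation":[0,0,0]},
    {"translation":[0,0,0],"rotation":[0,0,0]},
    {"translation":[0,0,0],"rotation":[0,0,0]},
  ],
)

```text
time: 11.55
ee_pos: [0.4258, -0.3402, 0.0368]
tcp_rot: [0.0, 0.798, 0.602, 0.0]
force: [-0.1, -0.4, -3.3]
opening: 0.0235
gripper_force: 35.0
```

```bash
python3 look.py w6
python3 - <<'E'
from h import *
c=bot.capture("side"); a=cv2.imread("pics/w6.png")
b=cv2.resize(c["img"][150:240,270:390,::-1],None,fx=4.2667,fy=4.2667,interpolation=cv2.INTER_CUBIC)
o=np.hstack([a,b[:384]]); cv2.imwrite("pics/w6s.png",cv2.resize(o,(800,int(800*o.shape[0]/o.shape[1]))))
E
```

```text
11.55 [ 425.8 -340.2   36.8] quat [4.000e-04 7.983e-01 6.022e-01 0.000e+00] yawY -15.94 0.023470432239104014 [-0.1 -0.4 -3.3] 34.994516372680664
```

View pics/w6s.png

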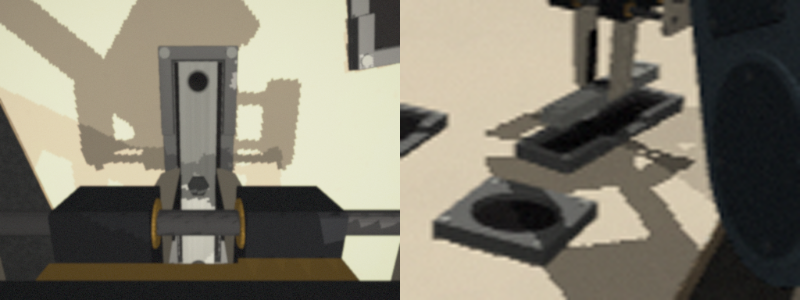

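The bar is centred across the trough. The carrier's far-end outer corners are at about (205,60) and (305,59) in full-size pixels.

Run:
```python
from h import *; import pickle
s,c=pickle.load(open("w6.pkl","rb"))
u=np.array([np.cos(np.radians(74.4)),np.sin(np.radians(74.4))])*1e3
for b in (0,.006,.010):
  s2=dict(s);s2["ee_pos"]=s["ee_pos"]+[0,0,b];cam=wrist(c,s2)
  E=ray(cam,[[204.5,60],[305,59]],.014)*1e3; H=ray(cam,[[253.5,103.7]],s["ee_pos"][2]-.0024+.014)*1e3
  print(b,E,np.linalg.norm(E[0]-E[1]),"carrier c",E.mean(0)-u*.1,"bar c",H-u*.07)
```

```text
0 [[ 424.72940687 -240.90617939]
 [ 480.40141213 -256.29887352]] 57.760775634424384 carrier c [ 425.67342744 -344.91878313] bar c [[ 426.28036874 -339.51628711]]
0.006 [[ 424.09209498 -239.91369689]
 [ 481.51487946 -255.79046213]] 59.57724273327695 carrier c [ 425.91150516 -344.16833619] bar c [[ 426.28458401 -339.50206328]]
0.01 [[ 423.66722039 -239.25204189]
 [ 482.25719102 -255.4515212 ]] 60.78822079917865 carrier c [ 426.07022364 -343.66803823] bar c [[ 426.28739419 -339.49258073]]
```

Emit:
arm_command(
  steps=[
    {"translation":[-0.7,-3,0],"rotation":[0,0,0]},
    {"translation":[0,0,-7],"rotation":[0,0,0]},
    {"translation":[0,0,-7],"rotation":[0,0,0]},
    {"translation":[0,0,-5],"rotation":[0,0,0]},
    {"translation":[0,0,-4],"rotation":[0,0,0]},
    {"translation":[0,0,-2],"rotation":[0,0,0]},
    {"translation":[0,0,0],"rotation":[0,0,0]},
    {"translation":[0,0,-1],"rotation":[0,0,0]},
    {"translation":[0,0,0],"rotation":[0,0,0]},
  ],
)

```text
time: 12.55
ee_pos: [0.4248, -0.3434, 0.0103]
tcp_rot: [0.0, 0.799, 0.602, 0.0]
force: [-0.9, 0.8, -3.5]
opening: 0.0227
gripper_force: 35.0
```

Emit:
arm_command(
  steps=[
    {"translation":[0,0,-1],"rotation":[0,0,0]},
    {"translation":[0,0,-0.7],"rotation":[0,0,0]},
    {"translation":[0,0,0],"rotation":[0,0,0]},
    {"translation":[0,0,0],"rotation":[0,0,0]},
  ],
)

```text
time: 12.95
ee_pos: [0.4247, -0.3433, 0.0086]
tcp_rot: [0.0, 0.799, 0.602, -0.0]
force: [0.0, -0.3, -3.5]
opening: 0.0231
gripper_force: 35.0
```

Emit:
arm_command(
  steps=[
    {"translation":[0,0,-1],"rotation":[0,0,0]},
    {"translation":[0,0,0],"rotation":[0,0,0]},
    {"translation":[0,0,0],"rotation":[0,0,0]},
  ],
)

```text
time: 13.25
ee_pos: [0.4248, -0.3433, 0.0085]
tcp_rot: [0.0, 0.799, 0.602, -0.0]
force: [-2.4, 2.8, 5.1]
opening: 0.0232
gripper_force: 35.0
```

Contact at ee z 8.5, just as predicted. Releasing and rising.

Emit:
arm_command(
  steps=[
    {"translation":[0,0,0.5],"rotation":[0,0,0]},
    {"translation":[0,0,0],"rotation":[0,0,0]},
    {"translation":[0,0,0],"rotation":[0,0,0]},
    {"translation":[0,0,0],"rotation":[0,0,0]},
    {"translation":[0,0,8],"rotation":[0,0,0]},
    {"translation":[0,0,15],"rotation":[0,0,0]},
    {"translation":[0,0,30],"rotation":[0,0,0]},
    {"translation":[0,0,40],"rotation":[0,0,0]},
    {"translation":[0,0,40],"rotation":[0,0,0]},
    {"translation":[0,0,30],"rotation":[0,0,0]},
  ],
  grip=0.6,
)

```text
time: 14.25
ee_pos: [0.4252, -0.3438, 0.1743]
tcp_rot: [0.001, 0.799, 0.602, 0.0]
force: [0.2, -0.7, -0.0]
opening: 0.0558
gripper_force: 0.0
```

Emit:
arm_command(
  steps=[
    {"translation":[3,20,0],"rotation":[0,0,0.03]},
    {"translation":[3,38,0],"rotation":[0,0,0.035]},
    {"translation":[3,38,0],"rotation":[0,0,0.036]},
    {"translation":[3,38,0],"rotation":[0,0,0.036]},
    {"translation":[3,38,0],"rotation":[0,0,0.036]},
    {"translation":[3,38,0],"rotation":[0,0,0.036]},
    {"translation":[3,38,0],"rotation":[0,0,0.036]},
    {"translation":[3,38,0],"rotation":[0,0,0.036]},
    {"translation":[3,38,0],"rotation":[0,0,0.036]},
    {"translation":[3,38,0],"rotation":[0,0,0.036]},
  ],
  grip=1,
)

```text
time: 15.25
ee_pos: [0.4535, 0.021, 0.1704]
tcp_rot: [-0.001, 0.68, 0.734, -0.0]
force: [0.5, -0.9, 0.4]
opening: 0.093
gripper_force: 0.0
```

Emit:
arm_command(
  steps=[
    {"translation":[3,38,0],"rotation":[0,0,0.036]},
    {"translation":[3,38,0],"rotation":[0,0,0.036]},
    {"translation":[3,38,0],"rotation":[0,0,0.036]},
    {"translation":[3,38,0],"rotation":[0,0,0.036]},
    {"translation":[3,38,0],"rotation":[0,0,0.036]},
    {"translation":[3,38,0],"rotation":[0,0,0.036]},
    {"translation":[3,38,0],"rotation":[0,0,0.036]},
    {"translation":[2,15,0],"rotation":[0,0,0.0]},
    {"translation":[0,0,0],"rotation":[0,0,0]},
    {"translation":[0,0,0],"rotation":[0,0,0]},
  ],
)

```text
time: 16.25
ee_pos: [0.4769, 0.299, 0.1704]
tcp_rot: [-0.0, 0.583, 0.813, -0.001]
force: [-0.2, 0.2, -1.2]
opening: 0.0929
gripper_force: 0.0
```

```bash
python3 look.py w7
python3 - <<'E'
from h import *
c=bot.capture("top"); np.savez("top1.npz",**c)
a=cv2.imread("pics/w7.png")[:,100:420]
b=cv2.resize(c["img"][130:280,210:420,::-1],(480,343),interpolation=cv2.INTER_CUBIC)
o=np.zeros((384,800,3),np.uint8);o[:,:320]=a;o[:343,320:]=b; cv2.imwrite("pics/w7s.png",o)
E
```

```text
16.25 [476.9 299.  170.4] quat [-2.000e-04  5.828e-01  8.126e-01 -9.000e-04] yawY 18.71 0.09285014489856039 [-0.2  0.2 -1.2] 0.0
```

View pics/w7s.png

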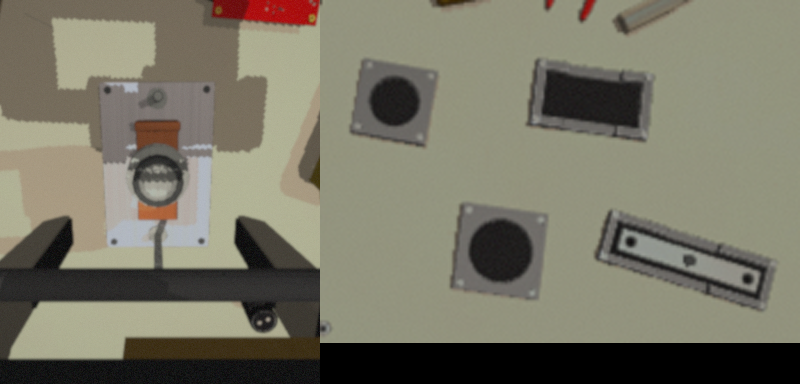

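The bar lies flat in its trough. The spring cup is still on the stack at about (258,181) in the wrist image, and the stack is undisturbed.

Run:
```python
from h import *; import pickle
s,c=pickle.load(open("w7.pkl","rb"))
for b in (0,.006):
  s2=dict(s);s2["ee_pos"]=s["ee_pos"]+[0,0,b];cam=wrist(c,s2)
  print(b,"cup",ray(cam,[[258,181]],.088)*1e3,"stud far",ray(cam,[[257,97]],.108)*1e3)
c=dict(np.load("top1.npz"));cam=fixed(c);f=480/210
P=lambda p:(np.array(p)+.5)/f-.5+[210,130]
# recess floor circle dark
for n,q in (("cup",[395,101]),("caps",[501,251])):
  print(n,ray(cam,P([q]),.010)*1e3)
scr={"cup":[[368,63],[434,75],[421,140],[355,129]],"caps":[[465,210],[543,217],[534,295],[457,287]]}
for n,q in scr.items(): print(n,"screws",ray(cam,P(q),.014).mean(0)*1e3)
q=ray(cam,P([[535,60],[652,75],[645,138],[529,124]]),.014)*1e3;print("plate",q.mean(0),np.degrees(np.arctan2(*(q[0]-q[1])[::-1])))
```

```text
0 cup [[477.37319798 308.62843524]] stud far [[454.89749425 371.41596671]]
0.006 cup [[477.91599494 307.258321  ]] stud far [[454.90194547 371.56245811]]
cup [[ 614.07896894 -380.65103283]]
caps [[ 439.8405288  -501.35460449]]
cup screws [ 612.54964724 -378.59539743]
caps screws [ 438.51180303 -497.92738385]
plate [ 623.25665594 -613.69007465] 84.42638990799254
```

Emit:
arm_command(
  steps=[
    {"translation":[1,7,0],"rotation":[0,0,0.004]},
    {"translation":[0,0,-15],"rotation":[0,0,0]},
    {"translation":[0,0,-20],"rotation":[0,0,0]},
    {"translation":[0,0,-20],"rotation":[0,0,0]},
    {"translation":[0,0,-15],"rotation":[0,0,0]},
    {"translation":[0,0,-12],"rotation":[0,0,0]},
    {"translation":[0,0,-8],"rotation":[0,0,0]},
    {"translation":[0,0,-4],"rotation":[0,0,0]},
    {"translation":[0,0,0],"rotation":[0,0,0]},
    {"translation":[0,0,0],"rotation":[0,0,0]},
  ],
)

```text
time: 17.35
ee_pos: [0.4792, 0.3069, 0.0776]
tcp_rot: [0.0, 0.581, 0.814, 0.0]
force: [0.0, 0.1, 0.0]
opening: 0.0934
gripper_force: 0.0
```

Run:
```python
from h import *
c=dict(np.load("top1.npz"));cam=fixed(c);f=480/210
P=lambda p:(np.array(p)-[320,0]+.5)/f-.5+[210,130]
for n,q in (("cup",[395,101]),("caps",[501,251])): print(n,ray(cam,P([q]),.010)*1e3)
scr={"cup":[[368,63],[434,75],[421,140],[355,129]],"caps":[[465,210],[543,217],[534,295],[457,287]]}
for n,q in scr.items(): print(n,"screws",ray(cam,P(q),.014).mean(0)*1e3)
q=ray(cam,P([[535,60],[652,75],[645,138],[529,124]]),.014)*1e3;print("plate",q.mean(0),np.degrees(np.arctan2(*(q[0]-q[1])[::-1])))
```

```text
cup [[601.59623832   1.11833151]]
caps [[ 428.70861174 -127.49957228]]
cup screws [600.1210985    1.60403457]
caps screws [ 427.43204474 -125.64629549]
plate [ 610.70768525 -230.38596803] 84.43123074594652
```

Emit:
arm_command(
  steps=[
    {"translation":[-1,0,-1.5],"rotation":[0,0,0]},
    {"translation":[0,0,0],"rotation":[0,0,0]},
    {"translation":[0,0,0],"rotation":[0,0,0]},
    {"translation":[0,0,0],"rotation":[0,0,0]},
    {"translation":[0,0,0],"rotation":[0,0,0]},
    {"translation":[0,0,0],"rotation":[0,0,0]},
    {"translation":[0,0,0],"rotation":[0,0,0]},
    {"translation":[0,0,0],"rotation":[0,0,0]},
    {"translation":[0,0,0],"rotation":[0,0,0]},
    {"translation":[0,0,0],"rotation":[0,0,0]},
  ],
  grip=0.3,
  squeeze=25,
)

```text
time: 18.35
ee_pos: [0.4778, 0.3067, 0.0756]
tcp_rot: [0.0, 0.581, 0.814, 0.0]
force: [0.7, 0.7, 1.0]
opening: 0.043
gripper_force: 25.0
```

Emit:
arm_command(
  steps=[
    {"translation":[0,0,3],"rotation":[0,0,0]},
    {"translation":[0,0,6],"rotation":[0,0,0]},
    {"translation":[0,0,12],"rotation":[0,0,0]},
    {"translation":[0,0,20],"rotation":[0,0,0]},
    {"translation":[0,0,20],"rotation":[0,0,0]},
    {"translation":[0,0,12],"rotation":[0,0,0]},
    {"translation":[0,0,6],"rotation":[0,0,0]},
    {"translation":[0,0,0],"rotation":[0,0,0]},
  ],
)

```text
time: 19.15
ee_pos: [0.4781, 0.3069, 0.1555]
tcp_rot: [0.0, 0.581, 0.814, 0.001]
force: [-0.3, -0.0, -1.9]
opening: 0.0434
gripper_force: 25.0
```

Emit:
arm_command(
  steps=[
    {"translation":[6,-15,0],"rotation":[0,0,0]},
    {"translation":[14,-36,0],"rotation":[0,0,0]},
    {"translation":[16,-40,0],"rotation":[0,0,0]},
    {"translation":[16,-40,0],"rotation":[0,0,0]},
    {"translation":[16,-40,0],"rotation":[0,0,0]},
    {"translation":[16,-40,0],"rotation":[0,0,0]},
    {"translation":[16,-40,0],"rotation":[0,0,0]},
    {"translation":[14,-36,0],"rotation":[0,0,0]},
    {"translation":[8,-18,0],"rotation":[0,0,0]},
    {"translation":[0,0,0],"rotation":[0,0,0]},
  ],
)

```text
time: 20.15
ee_pos: [0.6001, -0.0017, 0.1533]
tcp_rot: [-0.0, 0.583, 0.812, -0.001]
force: [0.1, 0.7, -2.3]
opening: 0.0431
gripper_force: 25.0
```

Emit:
arm_command(
  steps=[
    {"translation":[0,0,-15],"rotation":[0,0,0]},
    {"translation":[0,0,-25],"rotation":[0,0,0]},
    {"translation":[0,0,-25],"rotation":[0,0,0]},
    {"translation":[0,0,-20],"rotation":[0,0,0]},
    {"translation":[0,0,-15],"rotation":[0,0,0]},
    {"translation":[0,0,-10],"rotation":[0,0,0]},
    {"translation":[0,0,0],"rotation":[0,0,0]},
    {"translation":[0,0,0],"rotation":[0,0,0]},
  ],
)

```text
time: 20.95
ee_pos: [0.5997, 0.0022, 0.0448]
tcp_rot: [-0.0, 0.581, 0.814, 0.0]
force: [0.9, 0.8, -1.3]
opening: 0.0431
gripper_force: 25.0
```

```bash
python3 look.py w8
```

```text
20.95 [599.7   2.2  44.8] quat [-0.000e+00  5.811e-01  8.138e-01  1.000e-04] yawY 18.94 0.0431068306009543 [ 0.9  0.8 -1.3] 24.99969184398651
```

View pics/w8.png

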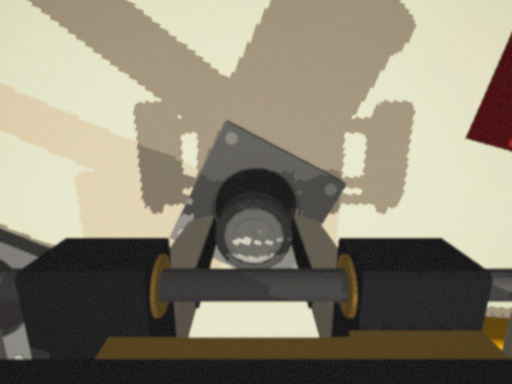

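The cup hangs over the recess with columns matched at about 256. The recess far edge is at (256,167) and the cup is level.

Run:
```python
from h import *; import pickle
s,c=pickle.load(open("w8.pkl","rb"))
u=np.array([np.cos(np.radians(109)),np.sin(np.radians(109))])
for b in (0,.006,.01):
  s2=dict(s);s2["ee_pos"]=s["ee_pos"]+[0,0,b];cam=wrist(c,s2)
  e=ray(cam,[[256,168]],.014)[0];l=ray(cam,[[215,208],[297,208]],.014)
  sc=ray(cam,[[231,138],[331,188]],.014)*1e3
  print(b,"recess c",(e-.03*u)*1e3,"width",np.linalg.norm(l[0]-l[1])*1e3,l.mean(0)*1e3,"screws",sc,np.linalg.norm(sc[0]-sc[1]))
```

```text
0 recess c [601.13008038   3.12523973] width 55.3791506918863 [600.3221107    5.48516594] screws [[569.95286316  44.72920189]
 [642.86616049  34.84110583]] 73.58072690220719
0.006 recess c [601.56319722   2.00266176] width 57.05042743797807 [601.02560174   3.57776903] screws [[569.73984651  44.00614321]
 [644.85358023  33.8196362 ]] 75.8013055188128
0.01 recess c [601.85194178   1.25427645] width 58.164611935372484 [601.49459576   2.30617109] screws [[569.59783542  43.52410408]
 [646.17852673  33.13865644]] 77.28169126321666
```

Emit:
arm_command(
  steps=[
    {"translation":[1,0,-5],"rotation":[0,0,0]},
    {"translation":[0,0,-8],"rotation":[0,0,0]},
    {"translation":[0,0,-7],"rotation":[0,0,0]},
    {"translation":[0,0,-5],"rotation":[0,0,0]},
    {"translation":[0,0,-3],"rotation":[0,0,0]},
    {"translation":[0,0,-1],"rotation":[0,0,0]},
    {"translation":[0,0,0],"rotation":[0,0,0]},
    {"translation":[0,0,0],"rotation":[0,0,0]},
  ],
)

```text
time: 21.8
ee_pos: [0.601, 0.0016, 0.0156]
tcp_rot: [0.0, 0.581, 0.814, 0.0]
force: [-0.3, -0.8, -2.2]
opening: 0.043
gripper_force: 25.0
```

Emit:
arm_command(
  steps=[
    {"translation":[0,0,-0.8],"rotation":[0,0,0]},
    {"translation":[0,0,0],"rotation":[0,0,0]},
    {"translation":[0,0,0],"rotation":[0,0,0]},
  ],
)

```text
time: 22.1
ee_pos: [0.601, 0.0016, 0.0156]
tcp_rot: [0.0, 0.581, 0.814, 0.0]
force: [-2.5, -0.1, 6.4]
opening: 0.0425
gripper_force: 25.0
```

Emit:
arm_command(
  steps=[
    {"translation":[0,0,0.5],"rotation":[0,0,0]},
    {"translation":[0,0,0],"rotation":[0,0,0]},
    {"translation":[0,0,0],"rotation":[0,0,0]},
    {"translation":[0,0,0],"rotation":[0,0,0]},
    {"translation":[0,0,10],"rotation":[0,0,0]},
    {"translation":[0,0,25],"rotation":[0,0,0]},
    {"translation":[0,0,35],"rotation":[0,0,0]},
    {"translation":[0,0,40],"rotation":[0,0,0]},
    {"translation":[0,0,35],"rotation":[0,0,0]},
    {"translation":[0,0,10],"rotation":[0,0,0]},
  ],
  grip=0.75,
)

```text
time: 23.1
ee_pos: [0.6031, 0.0014, 0.1756]
tcp_rot: [0.004, 0.581, 0.814, 0.002]
force: [0.6, -0.5, 0.1]
opening: 0.0697
gripper_force: 0.0
```

Emit:
arm_command(
  steps=[
    {"translation":[-6,15,0],"rotation":[0,0,0]},
    {"translation":[-14,36,0],"rotation":[0,0,0]},
    {"translation":[-16,40,0],"rotation":[0,0,0]},
    {"translation":[-16,40,0],"rotation":[0,0,0]},
    {"translation":[-16,40,0],"rotation":[0,0,0]},
    {"translation":[-16,40,0],"rotation":[0,0,0]},
    {"translation":[-16,40,0],"rotation":[0,0,0]},
    {"translation":[-15,36,0],"rotation":[0,0,0]},
    {"translation":[-8,17,0],"rotation":[0,0,0]},
    {"translation":[0,0,0],"rotation":[0,0,0]},
  ],
  grip=1,
)

```text
time: 24.1
ee_pos: [0.474, 0.3082, 0.168]
tcp_rot: [-0.002, 0.58, 0.815, -0.002]
force: [1.1, -0.2, 0.3]
opening: 0.0929
gripper_force: 0.0
```

```bash
python3 look.py w9
python3 - <<'E'
from h import *
c=bot.capture("top"); np.savez("top2.npz",**c)
a=cv2.imread("pics/w9.png")[:,100:420]
b=cv2.resize(c["img"][130:280,210:420,::-1],(480,343),interpolation=cv2.INTER_CUBIC)
o=np.zeros((384,800,3),np.uint8);o[:,:320]=a;o[:343,320:]=b; cv2.imwrite("pics/w9s.png",o)
E
```

```text
24.1 [474.  308.2 168. ] quat [-0.0016  0.5796  0.8149 -0.0016] yawY 19.15 0.09289124937835666 [ 1.1 -0.2  0.3] 0.0
```

View pics/w9s.png

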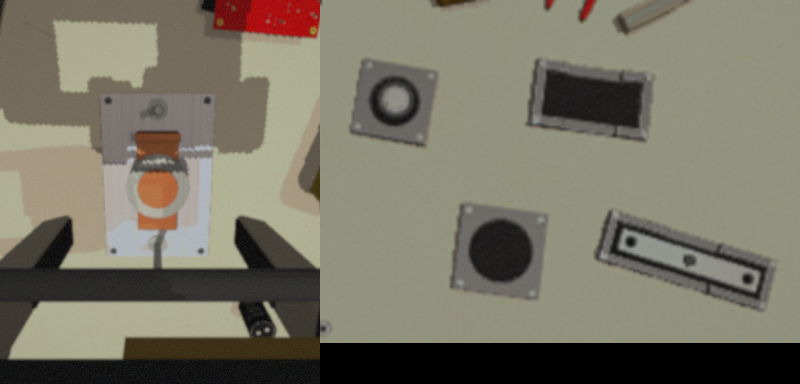

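The cup is seated in its recess. The capsule is on the stack, centred near (258,188) in the wrist image.

Emit:
arm_command(
  steps=[
    {"translation":[2,-1,0],"rotation":[0,0,0]},
    {"translation":[0,0,-15],"rotation":[0,0,0]},
    {"translation":[0,0,-22],"rotation":[0,0,0]},
    {"translation":[0,0,-22],"rotation":[0,0,0]},
    {"translation":[0,0,-18],"rotation":[0,0,0]},
    {"translation":[0,0,-12],"rotation":[0,0,0]},
    {"translation":[0,0,-8],"rotation":[0,0,0]},
    {"translation":[0,0,0],"rotation":[0,0,0]},
    {"translation":[0,0,0],"rotation":[0,0,0]},
    {"translation":[0,0,0],"rotation":[0,0,0]},
  ],
)

```text
time: 25.2
ee_pos: [0.4805, 0.3049, 0.0742]
tcp_rot: [0.0, 0.581, 0.814, 0.001]
force: [0.9, 0.1, 0.8]
opening: 0.0928
gripper_force: 0.0
```

```bash
python3 look.py w10
python3 - <<'E'
from h import *; import pickle
s,c=pickle.load(open("w10.pkl","rb")); im=c["img"]
# ceramic edges along rows: print whiteness profile around middle
h=cv2.cvtColor(im,cv2.COLOR_RGB2HSV)
cv2.imwrite("pics/w10c.png",cv2.resize(im[60:300,140:380],(600,600),interpolation=cv2.INTER_CUBIC)[:,:,::-1])
E
```

```text
25.2 [480.5 304.9  74.2] quat [5.000e-04 5.814e-01 8.136e-01 8.000e-04] yawY 18.9 0.09282201575823085 [0.9 0.1 0.8] 0.0
```

View pics/w10c.png

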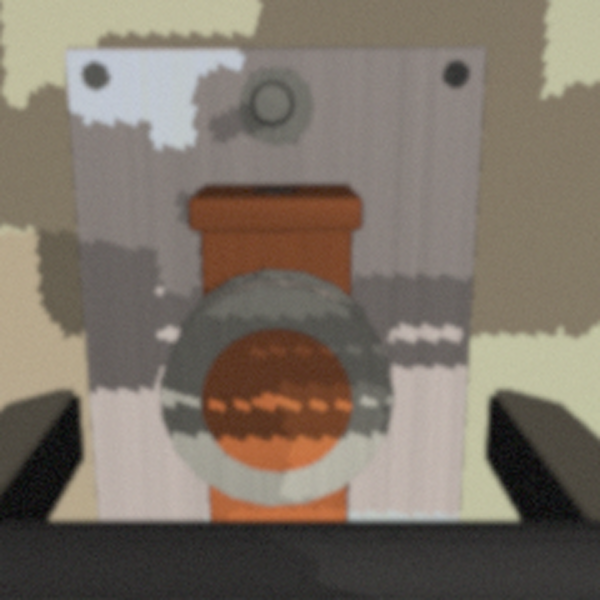

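The capsule's columns are centred about 3 px (2 mm) left of the finger midline, so I'll correct −2 mm in x and descend.

Emit:
arm_command(
  steps=[
    {"translation":[-2,1.5,0],"rotation":[0,0,0]},
    {"translation":[0,0,-8],"rotation":[0,0,0]},
    {"translation":[0,0,-8],"rotation":[0,0,0]},
    {"translation":[0,0,-5],"rotation":[0,0,0]},
    {"translation":[0,0,-1],"rotation":[0,0,0]},
    {"translation":[0,0,0],"rotation":[0,0,0]},
    {"translation":[0,0,0],"rotation":[0,0,0]},
  ],
)

```text
time: 25.95
ee_pos: [0.4779, 0.3062, 0.0513]
tcp_rot: [0.0, 0.581, 0.814, 0.0]
force: [-0.4, -0.7, 0.4]
opening: 0.0929
gripper_force: 0.0
```

Emit:
arm_command(
  steps=[
    {"translation":[0,0,0],"rotation":[0,0,0]},
    {"translation":[0,0,0],"rotation":[0,0,0]},
    {"translation":[0,0,0],"rotation":[0,0,0]},
    {"translation":[0,0,0],"rotation":[0,0,0]},
    {"translation":[0,0,0],"rotation":[0,0,0]},
    {"translation":[0,0,0],"rotation":[0,0,0]},
    {"translation":[0,0,0],"rotation":[0,0,0]},
    {"translation":[0,0,0],"rotation":[0,0,0]},
  ],
  grip=0.5,
  squeeze=30,
)

```text
time: 26.75
ee_pos: [0.4778, 0.3062, 0.0513]
tcp_rot: [0.0, 0.581, 0.814, 0.0]
force: [-0.2, 0.4, 1.3]
opening: 0.0573
gripper_force: 30.0
```

Emit:
arm_command(
  steps=[
    {"translation":[0,0,2],"rotation":[0,0,0]},
    {"translation":[0,0,3],"rotation":[0,0,0]},
    {"translation":[0,0,5],"rotation":[0,0,0]},
    {"translation":[0,0,10],"rotation":[0,0,0]},
    {"translation":[0,0,20],"rotation":[0,0,0]},
    {"translation":[0,0,25],"rotation":[0,0,0]},
    {"translation":[0,0,20],"rotation":[0,0,0]},
    {"translation":[0,0,15],"rotation":[0,0,0]},
    {"translation":[0,0,5],"rotation":[0,0,0]},
    {"translation":[0,0,0],"rotation":[0,0,0]},
  ],
)

```text
time: 27.75
ee_pos: [0.4782, 0.3064, 0.1574]
tcp_rot: [0.001, 0.581, 0.814, 0.001]
force: [0.5, -0.2, -1.3]
opening: 0.0574
gripper_force: 30.0
```

Emit:
arm_command(
  steps=[
    {"translation":[-1,-10,0],"rotation":[0,0,0]},
    {"translation":[-3,-22,0],"rotation":[0,0,0]},
    {"translation":[-4,-32,0],"rotation":[0,0,0]},
    {"translation":[-4,-36,0],"rotation":[0,0,0]},
    {"translation":[-4,-36,0],"rotation":[0,0,0]},
    {"translation":[-4,-36,0],"rotation":[0,0,0]},
    {"translation":[-4,-36,0],"rotation":[0,0,0]},
    {"translation":[-4,-36,0],"rotation":[0,0,0]},
    {"translation":[-4,-36,0],"rotation":[0,0,0]},
    {"translation":[-4,-36,0],"rotation":[0,0,0]},
  ],
)

```text
time: 28.75
ee_pos: [0.4401, -0.0114, 0.1553]
tcp_rot: [-0.001, 0.581, 0.814, -0.0]
force: [0.2, 0.2, -2.3]
opening: 0.0569
gripper_force: 30.0
```

Emit:
arm_command(
  steps=[
    {"translation":[-4,-36,0],"rotation":[0,0,0]},
    {"translation":[-4,-34,0],"rotation":[0,0,0]},
    {"translation":[-3,-26,0],"rotation":[0,0,0]},
    {"translation":[-2,-14,0],"rotation":[0,0,0]},
    {"translation":[-1,-6,-5],"rotation":[0,0,0]},
    {"translation":[0,0,-15],"rotation":[0,0,0]},
    {"translation":[0,0,-22],"rotation":[0,0,0]},
    {"translation":[0,0,-25],"rotation":[0,0,0]},
    {"translation":[0,0,-22],"rotation":[0,0,0]},
    {"translation":[0,0,-12],"rotation":[0,0,0]},
  ],
)

```text
time: 29.75
ee_pos: [0.4257, -0.1243, 0.0527]
tcp_rot: [-0.002, 0.581, 0.814, -0.0]
force: [-0.4, 0.0, -1.7]
opening: 0.0573
gripper_force: 30.0
```

Emit:
arm_command(
  steps=[
    {"translation":[0,0,-6],"rotation":[0,0,0]},
    {"translation":[0,0,0],"rotation":[0,0,0]},
    {"translation":[0,0,0],"rotation":[0,0,0]},
  ],
)

```text
time: 30.05
ee_pos: [0.4278, -0.1257, 0.0495]
tcp_rot: [0.0, 0.581, 0.814, 0.0]
force: [0.3, -0.4, -2.3]
opening: 0.0572
gripper_force: 30.0
```

```bash
python3 look.py w11
```

```text
30.05 [ 427.8 -125.7   49.5] quat [1.000e-04 5.812e-01 8.137e-01 0.000e+00] yawY 18.92 0.057218981194847494 [ 0.3 -0.4 -2.3] 29.999541342258453
```

View pics/w11.png

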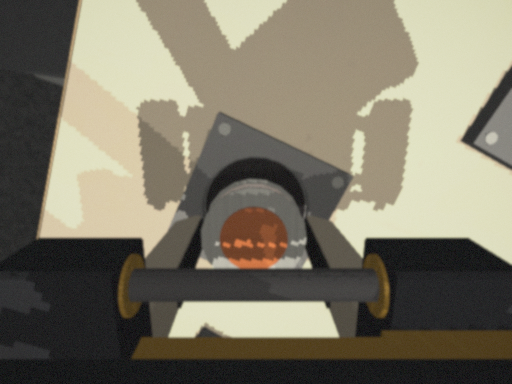

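The capsule is level and centred over its recess, whose columns run 205–306 with the far edge at (256,157).

Run:
```python
from h import *; import pickle
s,c=pickle.load(open("w11.pkl","rb"))
u=np.array([np.cos(np.radians(109)),np.sin(np.radians(109))])
for b in (0,.006,.01):
  s2=dict(s);s2["ee_pos"]=s["ee_pos"]+[0,0,b];cam=wrist(c,s2)
  e=ray(cam,[[256,157.5]],.014)[0]
  print(b,(e-.037*u)*1e3)
```

```text
0 [ 429.5334779  -125.57453763]
0.006 [ 429.89899933 -126.50105521]
0.01 [ 430.14268029 -127.1187336 ]
```

Emit:
arm_command(
  steps=[
    {"translation":[1,0,-6],"rotation":[0,0,0]},
    {"translation":[0,0,-9],"rotation":[0,0,0]},
    {"translation":[0,0,-8],"rotation":[0,0,0]},
    {"translation":[0,0,-6],"rotation":[0,0,0]},
    {"translation":[0,0,-3],"rotation":[0,0,0]},
    {"translation":[0,0,-1],"rotation":[0,0,0]},
    {"translation":[0,0,0],"rotation":[0,0,0]},
    {"translation":[0,0,0],"rotation":[0,0,0]},
  ],
)

```text
time: 30.9
ee_pos: [0.4289, -0.1259, 0.0164]
tcp_rot: [0.0, 0.581, 0.814, 0.0]
force: [-0.3, -0.1, -2.8]
opening: 0.057
gripper_force: 30.0
```

Emit:
arm_command(
  steps=[
    {"translation":[0,0,-0.8],"rotation":[0,0,0]},
    {"translation":[0,0,0],"rotation":[0,0,0]},
    {"translation":[0,0,-0.8],"rotation":[0,0,0]},
    {"translation":[0,0,0],"rotation":[0,0,0]},
    {"translation":[0,0,0],"rotation":[0,0,0]},
  ],
)

```text
time: 31.4
ee_pos: [0.4289, -0.1259, 0.0153]
tcp_rot: [0.0, 0.581, 0.814, 0.0]
force: [-2.3, 1.2, 5.3]
opening: 0.0571
gripper_force: 30.0
```

Emit:
arm_command(
  steps=[
    {"translation":[0,0,0.4],"rotation":[0,0,0]},
    {"translation":[0,0,0],"rotation":[0,0,0]},
    {"translation":[0,0,0],"rotation":[0,0,0]},
    {"translation":[0,0,0],"rotation":[0,0,0]},
    {"translation":[0,0,8],"rotation":[0,0,0]},
    {"translation":[0,0,20],"rotation":[0,0,0]},
    {"translation":[0,0,35],"rotation":[0,0,0]},
    {"translation":[0,0,40],"rotation":[0,0,0]},
    {"translation":[0,0,35],"rotation":[0,0,0]},
    {"translation":[0,0,15],"rotation":[0,0,0]},
  ],
  grip=0.8,
)

```text
time: 32.4
ee_pos: [0.4302, -0.1266, 0.1721]
tcp_rot: [0.003, 0.581, 0.814, 0.0]
force: [0.3, -0.5, -0.1]
opening: 0.0741
gripper_force: 0.0
```

Emit:
arm_command(
  steps=[
    {"translation":[3,20,0],"rotation":[0,0,0]},
    {"translation":[4,38,0],"rotation":[0,0,0]},
    {"translation":[4,38,0],"rotation":[0,0,0]},
    {"translation":[4,38,0],"rotation":[0,0,0]},
    {"translation":[4,38,0],"rotation":[0,0,0]},
    {"translation":[4,38,0],"rotation":[0,0,0]},
    {"translation":[4,38,0],"rotation":[0,0,0]},
    {"translation":[4,38,0],"rotation":[0,0,0]},
    {"translation":[4,38,0],"rotation":[0,0,0]},
    {"translation":[5,38,0],"rotation":[0,0,0]},
  ],
  grip=0.8,
)

```text
time: 33.4
ee_pos: [0.4685, 0.2378, 0.1687]
tcp_rot: [0.0, 0.581, 0.814, 0.0]
force: [0.9, -0.4, 0.6]
opening: 0.074
gripper_force: 0.0
```

Emit:
arm_command(
  steps=[
    {"translation":[5,38,0],"rotation":[0,0,0]},
    {"translation":[3,24,0],"rotation":[0,0,0]},
    {"translation":[1,8,0],"rotation":[0,0,0]},
    {"translation":[0,0,-15],"rotation":[0,0,0]},
    {"translation":[0,0,-25],"rotation":[0,0,0]},
    {"translation":[0,0,-25],"rotation":[0,0,0]},
    {"translation":[0,0,-20],"rotation":[0,0,0]},
    {"translation":[0,0,-10],"rotation":[0,0,0]},
    {"translation":[0,0,0],"rotation":[0,0,0]},
    {"translation":[0,0,0],"rotation":[0,0,0]},
  ],
)

```text
time: 34.4
ee_pos: [0.4783, 0.306, 0.0739]
tcp_rot: [0.0, 0.582, 0.814, 0.0]
force: [0.2, -0.2, 0.6]
opening: 0.0744
gripper_force: 0.0
```

```bash
python3 look.py w12
python3 - <<'E'
from h import *
c=bot.capture("top")
a=cv2.imread("pics/w12.png")[60:300,140:380]; a=cv2.resize(a,(440,440))
b=cv2.resize(c["img"][130:280,210:350,::-1],(360,386),interpolation=cv2.INTER_CUBIC)
o=np.zeros((440,800,3),np.uint8);o[:,:440]=a;o[:386,440:]=b; cv2.imwrite("pics/w12s.png",o)
E
```

```text
34.4 [478.3 306.   73.9] quat [3.000e-04 5.815e-01 8.135e-01 3.000e-04] yawY 18.89 0.0743534528205718 [ 0.2 -0.2  0.6] 0.0
```

View pics/w12s.png

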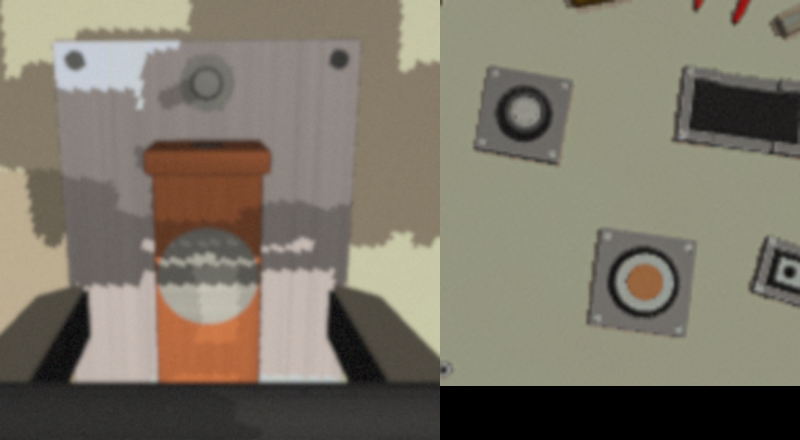

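The capsule sits concentric in its recess, and the copper plate is centred between the fingers.

Emit:
arm_command(
  steps=[
    {"translation":[0,0,-12],"rotation":[0,0,0]},
    {"translation":[0,0,-12],"rotation":[0,0,0]},
    {"translation":[0,0,-8],"rotation":[0,0,0]},
    {"translation":[0,0,-5],"rotation":[0,0,0]},
    {"translation":[0,0,-2],"rotation":[0,0,0]},
    {"translation":[0,0,0],"rotation":[0,0,0]},
    {"translation":[0,0,0],"rotation":[0,0,0]},
  ],
)

```text
time: 35.2
ee_pos: [0.4779, 0.3063, 0.0342]
tcp_rot: [0.0, 0.581, 0.814, 0.0]
force: [0.5, 0.4, 0.4]
opening: 0.0743
gripper_force: 0.0
```

Emit:
arm_command(
  steps=[
    {"translation":[0,0,0],"rotation":[0,0,0]},
    {"translation":[0,0,0],"rotation":[0,0,0]},
    {"translation":[0,0,0],"rotation":[0,0,0]},
    {"translation":[0,0,0],"rotation":[0,0,0]},
    {"translation":[0,0,0],"rotation":[0,0,0]},
    {"translation":[0,0,0],"rotation":[0,0,0]},
    {"translation":[0,0,0],"rotation":[0,0,0]},
    {"translation":[0,0,0],"rotation":[0,0,0]},
  ],
  grip=0.3,
  squeeze=40,
)

```text
time: 36.0
ee_pos: [0.4778, 0.3062, 0.0341]
tcp_rot: [0.0, 0.581, 0.814, 0.0]
force: [-1.0, 0.2, 0.9]
opening: 0.039
gripper_force: 40.0
```

Emit:
arm_command(
  steps=[
    {"translation":[0,0,3],"rotation":[0,0,0]},
    {"translation":[0,0,5],"rotation":[0,0,0]},
    {"translation":[0,0,10],"rotation":[0,0,0]},
    {"translation":[0,0,20],"rotation":[0,0,0]},
    {"translation":[0,0,25],"rotation":[0,0,0]},
    {"translation":[0,0,25],"rotation":[0,0,0]},
    {"translation":[0,0,20],"rotation":[0,0,0]},
    {"translation":[0,0,12],"rotation":[0,0,0]},
    {"translation":[0,0,5],"rotation":[0,0,0]},
    {"translation":[0,0,0],"rotation":[0,0,0]},
  ],
)

```text
time: 37.0
ee_pos: [0.4778, 0.3062, 0.1595]
tcp_rot: [0.0, 0.581, 0.814, 0.0]
force: [-0.3, -0.5, -2.3]
opening: 0.0391
gripper_force: 40.0
```

Emit:
arm_command(
  steps=[
    {"translation":[3,-12,0],"rotation":[0,0,-0.01]},
    {"translation":[6,-26,0],"rotation":[0,0,-0.025]},
    {"translation":[9,-36,0],"rotation":[0,0,-0.03]},
    {"translation":[9,-36,0],"rotation":[0,0,-0.03]},
    {"translation":[9,-36,0],"rotation":[0,0,-0.03]},
    {"translation":[9,-36,0],"rotation":[0,0,-0.03]},
    {"translation":[9,-36,0],"rotation":[0,0,-0.03]},
    {"translation":[9,-36,0],"rotation":[0,0,-0.03]},
    {"translation":[9,-36,0],"rotation":[0,0,-0.03]},
    {"translation":[9,-36,0],"rotation":[0,0,-0.03]},
  ],
)

```text
time: 38.0
ee_pos: [0.5578, -0.022, 0.1577]
tcp_rot: [-0.001, 0.688, 0.726, -0.001]
force: [0.7, 0.2, -3.8]
opening: 0.0388
gripper_force: 40.0
```

Emit:
arm_command(
  steps=[
    {"translation":[9,-36,0],"rotation":[0,0,-0.03]},
    {"translation":[9,-36,0],"rotation":[0,0,-0.03]},
    {"translation":[9,-36,0],"rotation":[0,0,-0.03]},
    {"translation":[9,-36,0],"rotation":[0,0,-0.03]},
    {"translation":[9,-34,0],"rotation":[0,0,-0.03]},
    {"translation":[5,-20,0],"rotation":[0,0,-0.006]},
    {"translation":[2,-12,-10],"rotation":[0,0,0]},
    {"translation":[0,0,-25],"rotation":[0,0,0]},
    {"translation":[0,0,-25],"rotation":[0,0,0]},
    {"translation":[0,0,-25],"rotation":[0,0,0]},
  ],
)

```text
time: 39.0
ee_pos: [0.6093, -0.2293, 0.0714]
tcp_rot: [-0.001, 0.742, 0.671, -0.0]
force: [1.1, 0.3, -1.9]
opening: 0.0392
gripper_force: 40.0
```

Emit:
arm_command(
  steps=[
    {"translation":[0,0,-15],"rotation":[0,0,0]},
    {"translation":[0,0,-10],"rotation":[0,0,0]},
    {"translation":[0,0,0],"rotation":[0,0,0]},
    {"translation":[0,0,0],"rotation":[0,0,0]},
  ],
)

```text
time: 39.4
ee_pos: [0.6111, -0.23, 0.0496]
tcp_rot: [0.0, 0.742, 0.671, 0.0]
force: [0.5, 0.9, -2.8]
opening: 0.0388
gripper_force: 40.0
```

```bash
python3 look.py w13
```

```text
39.4 [ 611.1 -230.    49.6] quat [4.000e-04 7.418e-01 6.706e-01 1.000e-04] yawY -5.77 0.03878674358510951 [ 0.5  0.9 -2.8] 39.998037815093994
```

View pics/w13.png

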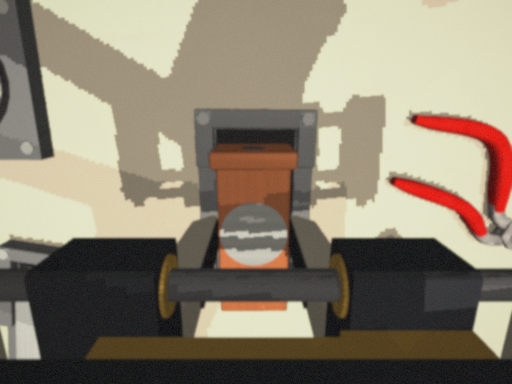

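The plate is aligned with the trough and centred on column 253, against 256 for the carrier. The carrier's far-end outer corners are at (195,110) and (317,110). I've now viewed 17 pictures, over the limit of 14, so I'll view no more.

Run:
```python
from h import *; import pickle
s,c=pickle.load(open("w13.pkl","rb"))
a=np.radians(84.23);u=np.array([np.cos(a),np.sin(a)])*1e3
for b in (0,.006,.01):
  s2=dict(s);s2["ee_pos"]=s["ee_pos"]+[0,0,b];cam=wrist(c,s2)
  E=ray(cam,[[195,110],[317,110]],.014)*1e3; zp=s["ee_pos"][2]-.0021
  D=ray(cam,[[253,233]],zp+.010)*1e3; T=ray(cam,[[209,150],[297,150]],zp+.035)*1e3
  print(b,np.linalg.norm(E[0]-E[1]),"carrier c",E.mean(0)-u*.07,"disc c",D,"tab",T.mean(0),T.mean(0)-u*.05,np.degrees(np.arctan2(*(E[1]-E[0])[::-1])))
```

```text
0 77.82460374305357 carrier c [ 612.30515614 -233.05669261] disc c [[ 610.82267583 -228.58709288]] tab [ 615.92361556 -179.00648267] [ 610.89684731 -228.75315694] -5.818283439292886
0.006 80.11820122363908 carrier c [ 612.34283096 -233.15920996] disc c [[ 610.55120109 -231.16081938]] tab [ 615.82851043 -179.85388578] [ 610.80174218 -229.60056005] -5.818283439292919
0.01 81.64726621069626 carrier c [ 612.3679475  -233.22755486] disc c [[ 610.37021792 -232.87663705]] tab [ 615.76510701 -180.41882119] [ 610.73833876 -230.16549546] -5.8182834392929195
```

Emit:
arm_command(
  steps=[
    {"translation":[1.2,-2,-4],"rotation":[0,0,0]},
    {"translation":[0,0,-9],"rotation":[0,0,0]},
    {"translation":[0,0,-10],"rotation":[0,0,0]},
    {"translation":[0,0,-8],"rotation":[0,0,0]},
    {"translation":[0,0,-5],"rotation":[0,0,0]},
    {"translation":[0,0,-3],"rotation":[0,0,0]},
    {"translation":[0,0,-1],"rotation":[0,0,0]},
    {"translation":[0,0,0],"rotation":[0,0,0]},
    {"translation":[0,0,0],"rotation":[0,0,0]},
  ],
)

```text
time: 40.35
ee_pos: [0.6122, -0.2319, 0.0094]
tcp_rot: [0.0, 0.742, 0.671, 0.0]
force: [-0.6, -0.2, -2.9]
opening: 0.0391
gripper_force: 40.0
```

Emit:
arm_command(
  steps=[
    {"translation":[0,0,-1],"rotation":[0,0,0]},
    {"translation":[0,0,0],"rotation":[0,0,0]},
    {"translation":[0,0,-0.8],"rotation":[0,0,0]},
    {"translation":[0,0,0],"rotation":[0,0,0]},
    {"translation":[0,0,0],"rotation":[0,0,0]},
  ],
)

```text
time: 40.85
ee_pos: [0.6121, -0.2319, 0.0081]
tcp_rot: [0.0, 0.742, 0.671, 0.0]
force: [-3.1, 1.6, 5.4]
opening: 0.0392
gripper_force: 40.0
```

Emit:
arm_command(
  steps=[
    {"translation":[0,0,0.5],"rotation":[0,0,0]},
    {"translation":[0,0,0],"rotation":[0,0,0]},
    {"translation":[0,0,0],"rotation":[0,0,0]},
    {"translation":[0,0,0],"rotation":[0,0,0]},
    {"translation":[0,0,8],"rotation":[0,0,0]},
    {"translation":[0,0,20],"rotation":[0,0,0]},
    {"translation":[0,0,35],"rotation":[0,0,0]},
    {"translation":[0,0,40],"rotation":[0,0,0]},
    {"translation":[0,0,40],"rotation":[0,0,0]},
    {"translation":[0,0,20],"rotation":[0,0,0]},
  ],
  grip=0.65,
)

```text
time: 41.85
ee_pos: [0.6135, -0.2327, 0.1759]
tcp_rot: [0.003, 0.742, 0.671, 0.001]
force: [0.3, 0.2, 0.8]
opening: 0.0601
gripper_force: 0.0
```

Emit:
arm_command(
  steps=[
    {"translation":[-20,30,10],"rotation":[0,0,0]},
    {"translation":[-30,40,0],"rotation":[0,0,0]},
    {"translation":[-30,40,0],"rotation":[0,0,0]},
    {"translation":[-30,40,0],"rotation":[0,0,0]},
    {"translation":[-30,40,0],"rotation":[0,0,0]},
    {"translation":[-20,30,0],"rotation":[0,0,0]},
    {"translation":[0,0,0],"rotation":[0,0,0]},
    {"translation":[0,0,0],"rotation":[0,0,0]},
  ],
)

```text
time: 42.65
ee_pos: [0.4522, -0.0115, 0.1817]
tcp_rot: [0.001, 0.741, 0.671, 0.0]
force: [-0.4, -0.7, -0.4]
opening: 0.0608
gripper_force: 0.0
```

Run:
```python
from h import *
s=bot.get_state();print(s["time"],s["ee_pos"],s["opening"])
c=bot.capture("top");cam=fixed(c);im=c["img"];h=cv2.cvtColor(im,cv2.COLOR_RGB2HSV)
# copper pixels near the plate carrier; unchanged-ness of capacitor and other carriers by difference with first frame
big=cv2.resize(im,None,fx=4,fy=4,interpolation=cv2.INTER_CUBIC);hb=cv2.cvtColor(big,cv2.COLOR_RGB2HSV)
m=((hb[:,:,0]<14)&(hb[:,:,1]>90)&(hb[:,:,2]>50)).astype(np.uint8); m2=np.zeros_like(m);m2[150*4:196*4,296*4:360*4]=m[150*4:196*4,296*4:360*4]
p=cv2.findNonZero(m2)
print("copper",len(p), rect(ray(cam,p[:,0]/4.-.375,.016)))
t0=dict(np.load("top0.npz"))["img"].astype(int);t2=dict(np.load("top2.npz"))["img"].astype(int)
d=lambda a,r:np.abs(im.astype(int)-a)[r[1]:r[3],r[0]:r[2]].mean().round(1)
print("capacitor diff",d(t0,(164,145,184,167)),"yoke,cup diff",d(t2,(330,220,410,266)),d(t2,(222,155,262,194)))
```

```text
42.65 [ 0.45219849 -0.01148669  0.18172301] 0.06084469489898376
copper 6771 (array([ 612. , -233.1]), array([ 48.4, 102.2]), np.float32(81.8))
capacitor diff 6.9 yoke,cup diff 6.0 24.4
```

```bash
python3 -c "
from station import bot
print(bot.close_job())"
```

```text
the job is handed in; nothing more can be done
None
```

All four parts were taken off in order and released in their own carriers, and I handed the job in after about 43 s of robot time (no verdict came back). Pictures showed the clamp bar, cup and rectifier in their recesses, while the plate was checked only by contact force and an overhead measurement and the capacitor by a before/after comparison (no movement found); I viewed 17 pictures, over the limit of 14.

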